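# Snap the cement bottle into its no-tip holder

### The job

On the model-building mat, pick the amber cement bottle with the flared foot and tall narrow cap, set it upright in the mouth of the snap holder, and push it straight down past the spring jaws until it clicks and stands fully home on the holder's floor. Press it in, do not drop it in, then let go; leave the paint pot and the dropper bottle standing where they are.

Things in the scene. Friction and masses are not known exactly. Their poses are not given: they have to be found in the camera images.
- cement: Cement bottle, upright and loose on the mat (mat top 3 mm above the table). Round, 84 mm tall, 0.08-0.17 kg. White flared foot: diameter 33 mm at the bottom, 44 at 10 mm height, 33 at 14.5. Amber glass with paper label, diameter 33 to 45 mm height, necking to 20 at 52. Black cap to grip: diameter 27, from 52 to 84 mm height. Origin: centre of the underside, z up.
- holder: Fixed holder: steel base 105x105x10 mm, grey square cup, yaw within 30 deg. Origin: centre of base underside, on the mat; z up. Cup floor 10 mm above origin, 58 mm wide inside; mouth flares to 86 mm, rim 56 mm above origin. Two spring jaws (+y, -y) stop the foot 13 mm above the floor. Pushing past them takes 8-15 N; 3 mm above the floor the force drops (click) and it sits on the floor.
- pot: Paint pot, a bystander: squat clear glass jar, diameter 42 mm, with a wide black lid of diameter 46 mm, 43 mm tall in all, loose on the mat. Origin at the centre of its underside.
- dropper: Dropper bottle, a bystander: slim white plastic bottle, diameter 27 mm, straight to 55 mm height, with a pointed black tip to 88 mm, loose on the mat. Origin at the centre of its underside.
There are look-alikes about, which are no part of the job. Of the things like the cement, leave any that is green; of the rest the smaller one is meant.

How it is judged (in metres and radians):
On the way:
1. the cement bottle is upright in or over the mouth of the holder, not yet snapped in (horizontal distance between cement and holder below 0.02 m and z of cement in the frame of holder between 0.016 and 0.1 m and angle between cement's own z axis and vertical below 0.3 rad), for 0.05 s.
At the end, for the whole second after the job is handed in: The cement bottle stands in the holder's cup, snapped past the jaws: its underside within 3 mm of the cup's floor, within 12 mm of the holder's centre, within about 9 degrees of upright, at rest. The paint pot and the dropper bottle stand upright within 30 mm of where they started (horizontal distance between cement and holder below 0.012 m and z of cement in the frame of holder below 0.013 m and angle between cement's own z axis and vertical below 0.15 rad and linear speed of cement below 0.03 m/s and distance of each of pot, dropper from where it was at the start of the episode below 0.03 m and angle between each of pot, dropper's own z axis and vertical below 0.3 rad); the robot touches nothing.
It fails at once if the cement bottle is dropped or slammed into the holder (faster than 0.6 m/s inside or just above its mouth) (horizontal distance between cement and holder below 0.03 m and z of cement in the frame of holder between 0.017 and 0.06 m and linear speed of cement above 0.6 m/s).
It fails at once if the paint pot or the dropper bottle is knocked over or shoved away (angle between any of pot, dropper's own z axis and vertical above 0.6 rad or distance of any of pot, dropper from where it was at the start of the episode above 0.05 m).
It also fails if it takes over 38 s, if anything falls off the work surface, if the arm or the gripper's body presses on something with over 40 N, if the wrist force passes 120 N, or if a joint passes its speed limit or range.

### The arm

A 6-joint arm with a two-finger parallel gripper is mounted at the origin on the work surface. World frame = base frame: x ahead of the robot, y to its left, z up, the work surface at z = 0. Lengths are in m, angles in degrees, forces in N, time in s.
With the tool pointing down it reaches from about 0.35 to 0.875 m from the base axis. Payload 4.2 kg.
Tool frame: the origin (TCP) lies on the centre line of the jaws, within the pads' length; the fingertips stand 25 mm ahead of it and the grasp point (between the pads) lies 6 mm ahead of it (finger_overhang is the distance from the TCP to the fingertips, in m); z points along the fingers, y is the line along which they close (so a half turn about z gives the same grasp; the last joint's range is limited). The gripper opens to 87 mm and grips with 3 to 60 N. Pads are 19 mm wide; open, the fingers measure 117 mm over their backs; the gripper's body (75 mm by 190 mm) begins 51 mm behind the grasp point.
Start: joints at [-61.444, 22.042, 0.453, 0, -68.411, -14.817], TCP at [0.148, -0.607, 0.248] pointing down, gripper open.
Joint ranges: [-179.83, 179.83], [-69.29, 118.12], [-61.27, 80.66], [-181.25, 117.63], [-171.15, -9.14], [-177.46, 177.46]. Speed limits (degrees/s): [159.86, 159.86, 180, 180, 180, 180].

### API

Orientations are given as a 3x3 rotation matrix whose columns are the frame's x, y, z axes.
In Python, from station import sense, capture, finish_job, spot_in, tip_of, finger_overhang gives the robot as it stands. The module is installed in compiled form; this text tells all that it offers.
- The arm moves only by the tool servo_tool, never from a script. Its arguments are lists of equal length, an entry for each row: "slide": the shift along the tool's x, y, z in m, a list of three; "spin": the turn about the tool's z in degrees; "grip": the closure, from 0 (fully open) to 1 (shut). A call has exactly 5 rows; each row is the pose to reach, as a shift and turn from the pose commanded when the call began, along the tool's axes at that moment; what a row does not reach only later rows make up. A row lasts 1/12 s, in which the tool goes at most 41.7 mm and 7.16 degrees, less where a joint would pass 70% of its speed; a pose out of reach is approached as far as the arm can. A call with a gripper value outside its range is refused whole. The fingers move at their own pace and stop on an object; the grip force is fixed at half the most. Time passes only in rows, so rows that repeat a pose let the fingers close, or fill a call up. It gives the time, the measured TCP pose, the force, the opening and the grip force at its end, in the units of the state.
- sense(): the state, without advancing time (a new reading comes with each control period).
- capture(name): name is "scene" or "top"; returns a dict with "pixels" (420x560x3 uint8, blue, green, red), "depth" (420x560 float32, m along the optical axis (not along the pixel's ray), 0 where there is no reading), "fx", "fy", "cx", "cy" (pixels), "k1" (the pictures are not rectified: a ray, as slopes to the right and down, at radius r is drawn at 1 + k1 r^2 times it, then the intrinsics apply), "R" (3x3) and "t" (3): a world point X has camera coordinates R X + t. Camera axes: x right, y down, z forward; pixel columns grow to the right and rows downward; lengths in m; the calibration is good to about 2 mm. A picture is of the moment at which its call begins.
- finish_job(): hands the job in; it is judged then, once.
Trained networks look in the newest picture that a camera, given by its name, has taken for a name from the list of things; names that differ only in an ending like _2 or _b are one class to them, and where a whole thing is asked for, a point or a joint stands for the part that bears it (a point fixed in the world has none). Each returns a list of dicts, best first, with "conf" (0 to 1); they miss things now and then, are a little off and sometimes report something else, mostly with a low value. They report only what shows in the picture. A call takes as long as a camera call. They do not tell look-alikes from the thing itself.
- spot_in(thing, camera): "point" ([x, y, z] in m, in world coordinates, good to about 4 mm: the middle of the surface that is visible of it).
- tip_of(thing, camera): "point" ([x, y, z] in m, in world coordinates, good to about 4 mm: a listed point, or the origin of a listed thing).
The state is a dict: "time_s": time; "joints": joint angles; "joint_velocities": joint speeds; "effort": joint torques, N m; "tcp_pos": TCP position; "ee_rot": TCP orientation; "wrist_force": force on the tool from outside, world axes, zero at the start; "moment": the same for the moment, N m; "gripper_width": opening from 0.0 (shut) to 1.0 (fully open); "gripper_force": force on a finger pad.
Only numpy, scipy, OpenCV 4.12 (cv2) and the standard library are available. Lean on these libraries where they do the work, as an engineer would, in place of code of your own. Each camera call takes 0.05 s, during which the arm holds its last target. There are 200 camera calls.

## Working session

There is one attempt and no reset: what is moved stays moved. The work goes in short steps, Python scripts to look and compute and a tool call to move; the robot and the scene stay as the last step left them, time stands still between calls to the robot, and variables do not carry over. Pictures are saved under pics/ and viewed, at most 10 in all, crops included, and the job is handed in when it is done.

Besides the shell and the picture viewer there is one more tool, called after "Call:" as name(argument=value, ...), one argument or row to a line, values as JSON. servo_tool: Moves the arm, as the interface text tells. Its arguments: {"type":"object","properties":{"slide":{"type":"array"},"spin":{"type":"array"},"grip":{"type":"array"}},"required":["slide","spin","grip"]}

```bash
mkdir -p pics
cat > h.py <<'E'
import numpy as np, cv2
from station import *
def world(c,u,v,d=None):
    d=c["depth"][int(v),int(u)] if d is None else d
    xd=np.array([(u-c["cx"])/c["fx"],(v-c["cy"])/c["fy"]]); x=xd.copy()
    for _ in range(20): x=xd/(1+c["k1"]*(x@x))
    p=np.array([x[0]*d,x[1]*d,d]); return c["R"].T@(p-c["t"])
def cloud(c):
    v,u=np.mgrid[0:420,0:560]
    xd=np.stack([(u-c["cx"])/c["fx"],(v-c["cy"])/c["fy"]],-1); x=xd.copy()
    for _ in range(20): x=xd/(1+c["k1"]*(x**2).sum(-1,keepdims=True))
    d=c["depth"][...,None]
    return (np.concatenate([x*d,d],-1)-c["t"])@c["R"]
E
python3 - <<'E'
from h import *
np.set_printoptions(precision=3,suppress=True)
ims=[]
for n in("scene","top"):
    c=capture(n); cv2.imwrite(f"pics/{n}0.png",c["pixels"])
    np.save(n+"0.npy",cloud(c))
    for t in("cement","holder","pot","dropper"):
        for f in(spot_in,tip_of):
            print(n,t,f.__name__,[(np.round(r["point"],3).tolist(),round(r["conf"],2)) for r in f(t,n)])
s=sense();print(s["time_s"],s["tcp_pos"],s["ee_rot"],s["gripper_width"],finger_overhang)
E
```

```text
scene cement call [([0.575, 0.094, 0.049], 0.79), ([0.281, 0.416, 0.057], 0.73), ([0.265, 0.277, 0.045], 0.72), ([0.501, -0.214, 0.02], 0.45)]
scene cement call [([0.274, 0.431, -0.003], 0.84), ([0.258, 0.287, 0.002], 0.63), ([0.574, 0.105, -0.002], 0.59)]
scene holder call [([0.504, -0.213, 0.021], 0.73)]
scene holder call [([0.5, -0.209, 0.002], 0.8)]
scene pot call [([0.465, -0.0, 0.046], 0.93)]
scene pot call [([0.456, 0.011, 0.004], 0.69)]
scene dropper call []
scene dropper call [([0.437, 0.198, 0.005], 0.87)]
top cement call [([0.261, 0.284, 0.056], 0.68), ([0.274, 0.416, 0.068], 0.65)]
top cement call [([0.272, 0.426, 0.002], 0.77), ([0.574, 0.105, 0.003], 0.76), ([0.257, 0.291, -0.003], 0.74)]
top holder call [([0.499, -0.205, 0.032], 0.86)]
top holder call [([0.5, -0.205, 0.002], 0.85)]
top pot call [([0.46, 0.01, 0.045], 0.59)]
top pot call [([0.46, 0.008, 0.002], 0.86)]
top dropper call [([0.432, 0.197, 0.056], 0.68)]
top dropper call [([0.436, 0.199, 0.005], 0.55), ([0.499, -0.205, 0.002], 0.17)]
0.9 [ 0.148 -0.607  0.248] [[-0.971 -0.238  0.   ]
 [-0.238  0.971 -0.   ]
 [-0.    -0.    -1.   ]] 1.0001693396718137 0.025
```

View pics/scene0.png

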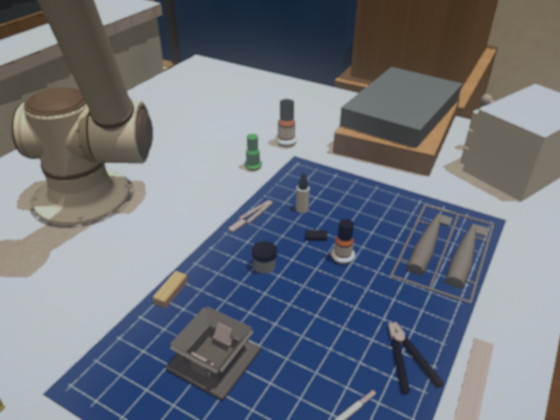

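View pics/top0.png

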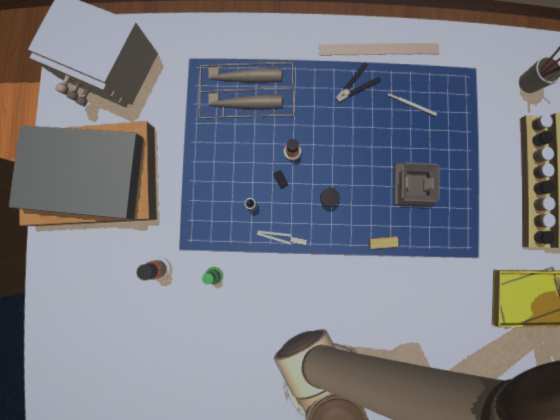

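The scene view shows the amber bottle on the mat at about (344,242), with a larger amber look-alike off the mat at (287,122) and a green one at (252,152). The pot is at (264,257), the dropper at (302,195) and the holder at (213,345). The top view agrees: cement (292,149), holder (417,184). Next I'll refine these positions from depth.

Run:
```python
from h import *
np.set_printoptions(precision=4,suppress=True)
for n in("scene","top"):
    P=np.load(n+"0.npy")
    for nm,x,y in(("cem",.574,.104),("big",.272,.428),("green",.257,.289)):
        m=np.hypot(P[...,0]-x,P[...,1]-y)<.035
        q=P[m]; zt=np.percentile(q[:,2],99.5); k=q[q[:,2]>zt-.006]
        (cx,cy),r=cv2.minEnclosingCircle(k[:,:2].astype(np.float32)); print(n,nm,"ztop",zt,"mean",k.mean(0),"circ",cx,cy,r,len(k))
    m=np.hypot(P[...,0]-.5,P[...,1]+.206)<.1
    q=P[m]
    for lo,hi in((.008,.02),(.05,.064)):
        k=q[(q[:,2]>lo)&(q[:,2]<hi)]
        print(n,"holder",lo,len(k),cv2.minAreaRect(k[:,:2].astype(np.float32)))
    print(n,"mat z",np.median(P[(abs(P[...,0]-.52)<.03)&(abs(P[...,1]+.07)<.05)],0))
c=capture("top")
a=cv2.resize(c["pixels"][150:220,380:450],(560,560),interpolation=cv2.INTER_CUBIC)
c=capture("scene")["pixels"][300:400,160:270]
cv2.imwrite("pics/h1.png",a[:, :]);
```

```text
scene cem ztop 0.08808773137613178 mean [0.5753 0.0991 0.0861] circ 0.5757696032524109 0.1002357006072998 0.01500299945473671 127
scene big ztop 0.11539381248098224 mean [0.2723 0.4235 0.1132] circ 0.2722609341144562 0.4252329170703888 0.020528405904769897 99
scene green ztop 0.08527646409264915 mean [0.2606 0.285  0.083 ] circ 0.2602991461753845 0.2857852578163147 0.014971339143812656 71
scene holder 0.008 2491 ((0.5013754963874817, -0.20941604673862457), (0.1061161458492279, 0.1058432012796402), 89.62635803222656)
scene holder 0.05 1132 ((0.5010957717895508, -0.20873376727104187), (0.09393951296806335, 0.09398673474788666), 89.50035095214844)
scene mat z [ 0.5206 -0.0732  0.0027]
top cem ztop 0.08948752533068895 mean [0.5746 0.1026 0.0872] circ 0.5745327472686768 0.10247699171304703 0.013535252772271633 103
top big ztop 0.11763776712612363 mean [0.2713 0.4268 0.1145] circ 0.27102500200271606 0.4271654784679413 0.018452154472470284 192
top green ztop 0.08681490339451775 mean [0.2595 0.2876 0.0841] circ 0.2602742910385132 0.2877962291240692 0.013425234705209732 99
top holder 0.008 867 ((0.5076148509979248, -0.21715661883354187), (0.13956573605537415, 0.1607079952955246), 23.803003311157227)
top holder 0.05 521 ((0.5005331039428711, -0.20675846934318542), (0.09223520010709763, 0.09050954878330231), 0.5030577778816223)
top mat z [ 0.5195 -0.0707  0.0031]
```

View pics/h1.png

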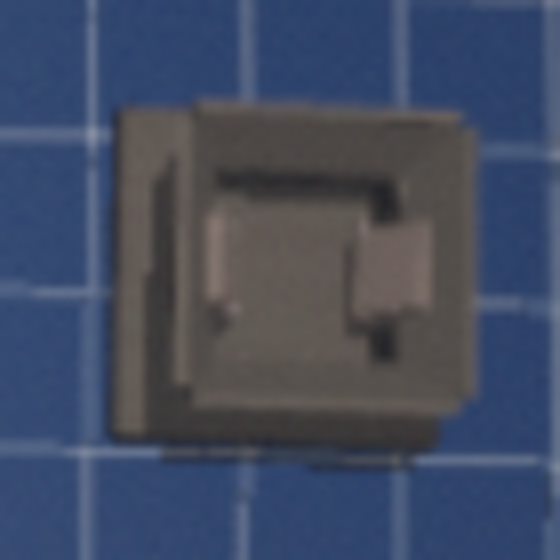

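The crop shows the holder square to the axes, with its spring jaws at left (215,265) and right (395,265), which is ±y, so yaw is about 0. The holder is at about (0.501,-0.208). The target bottle is at about (0.575,0.102), and its top at z 0.088 makes it the smaller amber one.

Call:
servo_tool(
  slide=[
    [-0.028, 0.028, 0],
    [-0.056, 0.056, 0],
    [-0.084, 0.084, 0],
    [-0.112, 0.112, 0],
    [-0.14, 0.14, 0],
  ],
  spin=[3, 6, 9, 12, 13.8],
  grip=[0, 0, 0, 0, 0],
)

```text
time_s: 1.42
tcp_pos: [0.2517, -0.4363, 0.2476]
ee_rot: [[-1.0, 0.004, 0.0], [0.004, 1.0, -0.0], [-0.0, -0.0, -1.0]]
wrist_force: [0.8, -0.4, 0.5]
gripper_width: 1.001
gripper_force: 0.0
```

Call:
servo_tool(
  slide=[
    [-0.021, 0.035, 0],
    [-0.042, 0.07, 0],
    [-0.063, 0.105, 0],
    [-0.084, 0.14, 0],
    [-0.105, 0.175, 0],
  ],
  spin=[0, 0, 0, 0, 0],
  grip=[0, 0, 0, 0, 0],
)

```text
time_s: 1.83
tcp_pos: [0.357, -0.2612, 0.248]
ee_rot: [[-1.0, 0.001, 0.001], [0.001, 1.0, -0.0], [-0.001, -0.0, -1.0]]
wrist_force: [0.8, -0.3, 0.2]
gripper_width: 1.003
gripper_force: 0.0
```

Call:
servo_tool(
  slide=[
    [-0.021, 0.035, 0],
    [-0.042, 0.07, 0],
    [-0.063, 0.105, 0],
    [-0.084, 0.14, 0],
    [-0.105, 0.175, 0],
  ],
  spin=[0, 0, 0, 0, 0],
  grip=[0, 0, 0, 0, 0],
)

```text
time_s: 2.25
tcp_pos: [0.4622, -0.086, 0.2481]
ee_rot: [[-1.0, 0.0, 0.001], [0.0, 1.0, 0.0], [-0.001, 0.0, -1.0]]
wrist_force: [0.4, -0.6, 0.6]
gripper_width: 0.999
gripper_force: 0.0
```

Call:
servo_tool(
  slide=[
    [-0.021, 0.035, 0.01],
    [-0.042, 0.07, 0.02],
    [-0.063, 0.105, 0.03],
    [-0.084, 0.14, 0.04],
    [-0.105, 0.175, 0.05],
  ],
  spin=[0, 0, 0, 0, 0],
  grip=[0, 0, 0, 0, 0],
)

```text
time_s: 2.67
tcp_pos: [0.5666, 0.0873, 0.1978]
ee_rot: [[-1.0, 0.001, 0.001], [0.001, 1.0, 0.0], [-0.001, 0.0, -1.0]]
wrist_force: [0.1, -0.2, 0.4]
gripper_width: 1.0
gripper_force: 0.0
```

Call:
servo_tool(
  slide=[
    [-0.0085, 0.0145, 0.01],
    [-0.0085, 0.0145, 0.035],
    [-0.0085, 0.0145, 0.06],
    [-0.0085, 0.0145, 0.085],
    [-0.0085, 0.0145, 0.105],
  ],
  spin=[0, 0, 0, 0, 0],
  grip=[0, 0, 0, 0, 0],
)

```text
time_s: 3.08
tcp_pos: [0.5738, 0.0999, 0.0911]
ee_rot: [[-1.0, 0.001, -0.002], [0.001, 1.0, -0.0], [0.002, -0.0, -1.0]]
wrist_force: [-0.1, -0.8, -0.2]
gripper_width: 0.997
gripper_force: 0.0
```

Call:
servo_tool(
  slide=[
    [0, 0, 0.01],
    [0, 0, 0.01],
    [0, 0, 0.01],
    [0, 0, 0.01],
    [0, 0, 0.01],
  ],
  spin=[0, 0, 0, 0, 0],
  grip=[0, 0, 0.5, 0.7, 0.9],
)

```text
time_s: 3.5
tcp_pos: [0.5755, 0.1002, 0.0847]
ee_rot: [[-1.0, 0.001, 0.003], [0.001, 1.0, 0.001], [-0.003, 0.001, -1.0]]
wrist_force: [-0.5, 0.4, 0.9]
gripper_width: 0.85
gripper_force: 0.0
```

Call:
servo_tool(
  slide=[
    [0, 0, 0.01],
    [0, 0, 0.01],
    [0, 0, 0.01],
    [0, 0, 0.01],
    [0, 0, 0.01],
  ],
  spin=[0, 0, 0, 0, 0],
  grip=[1, 1, 1, 1, 1],
)

```text
time_s: 3.92
tcp_pos: [0.5745, 0.0998, 0.0731]
ee_rot: [[-1.0, 0.001, 0.0], [0.001, 1.0, 0.0], [-0.0, 0.0, -1.0]]
wrist_force: [1.2, 0.7, -0.5]
gripper_width: 0.478
gripper_force: 0.0
```

The repeated offset lowered the tool 10 mm too far. I'll raise it back before closing.

Call:
servo_tool(
  slide=[
    [0, 0.002, -0.005],
    [0, 0.002, -0.011],
    [0, 0.002, -0.011],
    [0, 0.002, -0.011],
    [0, 0.002, -0.011],
  ],
  spin=[0, 0, 0, 0, 0],
  grip=[0.5, 0.5, 0.5, 1, 1],
)

```text
time_s: 4.33
tcp_pos: [0.5744, 0.1019, 0.0842]
ee_rot: [[-1.0, 0.001, 0.0], [0.001, 1.0, 0.0], [-0.0, 0.0, -1.0]]
wrist_force: [-0.2, 0.5, 0.1]
gripper_width: 0.418
gripper_force: 0.0
```

Call:
servo_tool(
  slide=[
    [0, 0, 0],
    [0, 0, 0],
    [0, 0, 0],
    [0, 0, 0],
    [0, 0, 0],
  ],
  spin=[0, 0, 0, 0, 0],
  grip=[1, 1, 1, 1, 1],
)

```text
time_s: 4.75
tcp_pos: [0.5743, 0.1018, 0.0838]
ee_rot: [[-1.0, 0.001, -0.0], [0.001, 1.0, -0.0], [0.0, -0.0, -1.0]]
wrist_force: [0.9, 0.2, 0.4]
gripper_width: 0.302
gripper_force: 30.0
```

Call:
servo_tool(
  slide=[
    [0, 0, 0],
    [0, 0, 0],
    [0, 0, 0],
    [0, 0, 0],
    [0, 0, 0],
  ],
  spin=[0, 0, 0, 0, 0],
  grip=[1, 1, 1, 1, 1],
)

```text
time_s: 5.17
tcp_pos: [0.5743, 0.1018, 0.0839]
ee_rot: [[-1.0, 0.001, -0.0], [0.001, 1.0, -0.0], [0.0, -0.0, -1.0]]
wrist_force: [0.7, -0.0, -0.7]
gripper_width: 0.302
gripper_force: 30.0
```

Call:
servo_tool(
  slide=[
    [0, 0, -0.015],
    [0, 0, -0.04],
    [0, 0, -0.065],
    [0, 0, -0.09],
    [0, 0, -0.11],
  ],
  spin=[0, 0, 0, 0, 0],
  grip=[1, 1, 1, 1, 1],
)

```text
time_s: 5.58
tcp_pos: [0.5746, 0.1018, 0.1958]
ee_rot: [[-1.0, 0.001, 0.001], [0.001, 1.0, 0.0], [-0.001, 0.0, -1.0]]
wrist_force: [0.5, -0.2, -0.8]
gripper_width: 0.301
gripper_force: 30.0
```

Call:
servo_tool(
  slide=[
    [0.005, -0.02, 0],
    [0.012, -0.05, 0],
    [0.02, -0.08, 0],
    [0.027, -0.11, 0],
    [0.035, -0.14, 0],
  ],
  spin=[0, 0, 0, 0, 0],
  grip=[1, 1, 1, 1, 1],
)

```text
time_s: 6.0
tcp_pos: [0.5385, -0.0393, 0.1938]
ee_rot: [[-1.0, 0.001, -0.0], [0.001, 1.0, 0.0], [0.0, 0.0, -1.0]]
wrist_force: [1.5, -0.7, -1.3]
gripper_width: 0.302
gripper_force: 30.0
```

Call:
servo_tool(
  slide=[
    [0.008, -0.035, 0],
    [0.016, -0.07, 0],
    [0.024, -0.105, 0],
    [0.032, -0.14, 0],
    [0.038, -0.17, 0],
  ],
  spin=[0, 0, 0, 0, 0],
  grip=[1, 1, 1, 1, 1],
)

```text
time_s: 6.42
tcp_pos: [0.4998, -0.21, 0.1938]
ee_rot: [[-1.0, 0.002, -0.001], [0.002, 1.0, 0.0], [0.001, 0.0, -1.0]]
wrist_force: [-0.0, -0.2, -1.4]
gripper_width: 0.303
gripper_force: 30.0
```

Run:
```python
from h import *
np.set_printoptions(precision=4,suppress=True)
c=capture("scene");P=cloud(c);cv2.imwrite("pics/s2.png",cv2.resize(c["pixels"][170:420,60:390],(792,600)))
s=sense();print(s["time_s"],s["tcp_pos"],s["wrist_force"],s["gripper_width"])
x,y,z=s["tcp_pos"]
for a,b in((-.081,-.071),(-.067,-.037),(-.081,-.06)):
  m=(np.hypot(P[...,0]-x,P[...,1]-y)<.05)&(P[...,2]>z+a)&(P[...,2]<z+b)
  q=P[m]; print(a,b,len(q),q.min(0),q.max(0),np.median(q,0)) if len(q) else print(0)
for f in(spot_in,tip_of):print([(np.round(r["point"],3),round(r["conf"],2)) for r in f("cement","scene")])
for n in("pot","dropper","holder"):print(n,[(np.round(r["point"],3),round(r["conf"],2)) for r in tip_of(n,"scene")])
```

```text
6.4667 [ 0.4989 -0.2136  0.1938] [ 1.4954 -2.152  -0.6781] 0.30314425020838764
-0.081 -0.071 45 [ 0.4869 -0.2316  0.1133] [ 0.5222 -0.198   0.1228] [ 0.5155 -0.2235  0.1218]
-0.067 -0.037 398 [ 0.4879 -0.2282  0.1268] [ 0.5199 -0.1983  0.1568] [ 0.5119 -0.2227  0.1421]
-0.081 -0.06 324 [ 0.4793 -0.2328  0.1133] [ 0.5226 -0.192   0.1336] [ 0.512  -0.2229  0.1254]
[(array([ 0.504, -0.215,  0.146]), 0.91), (array([0.28 , 0.413, 0.058]), 0.77), (array([0.263, 0.278, 0.046]), 0.71)]
[(array([0.257, 0.288, 0.001]), 0.83), (array([ 0.495, -0.207,  0.109]), 0.74), (array([ 0.276,  0.43 , -0.003]), 0.73)]
pot [(array([0.462, 0.008, 0.007]), 0.6)]
dropper [(array([0.438, 0.199, 0.004]), 0.63)]
holder [(array([ 0.499, -0.209,  0.001]), 0.61)]
```

View pics/s2.png

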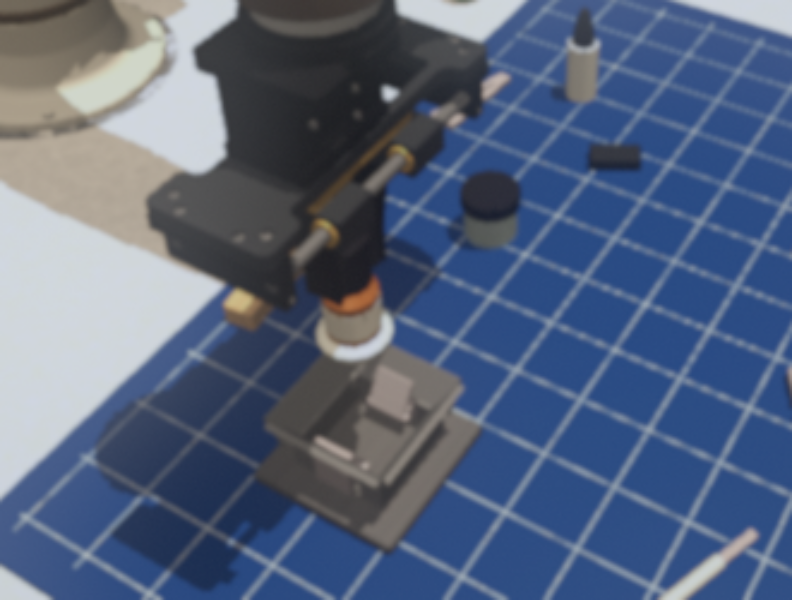

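The crop shows the bottle held upright above the holder, with its foot at (355,335) over the cup centred near (365,420). The pot and dropper haven't moved. I'll lower to just above the jaws.

Call:
servo_tool(
  slide=[
    [0, 0, 0],
    [0, 0, 0.01],
    [0, 0, 0.02],
    [0, 0, 0.03],
    [0, 0, 0.04],
  ],
  spin=[0, 0, 0, 0, 0],
  grip=[1, 1, 1, 1, 1],
)

```text
time_s: 7.13
tcp_pos: [0.5006, -0.2076, 0.1523]
ee_rot: [[-1.0, 0.0, -0.001], [0.0, 1.0, 0.0], [0.001, 0.0, -1.0]]
wrist_force: [1.5, -0.3, -2.0]
gripper_width: 0.306
gripper_force: 30.0
```

Call:
servo_tool(
  slide=[
    [0, 0, 0.01],
    [0, 0, 0.02],
    [0, 0, 0.03],
    [0, 0, 0.037],
    [0, 0, 0.037],
  ],
  spin=[0, 0, 0, 0, 0],
  grip=[1, 1, 1, 1, 1],
)

```text
time_s: 7.55
tcp_pos: [0.4999, -0.2079, 0.1149]
ee_rot: [[-1.0, 0.001, -0.004], [0.001, 1.0, 0.001], [0.004, 0.001, -1.0]]
wrist_force: [-0.4, 0.4, -1.7]
gripper_width: 0.303
gripper_force: 30.0
```

Call:
servo_tool(
  slide=[
    [-0.0005, 0, 0.002],
    [-0.0005, 0, 0.004],
    [-0.0005, 0, 0.006],
    [-0.0005, 0, 0.008],
    [-0.0005, 0, 0.01],
  ],
  spin=[0, 0, 0, 0, 0],
  grip=[1, 1, 1, 1, 1],
)

```text
time_s: 7.97
tcp_pos: [0.5017, -0.2081, 0.1072]
ee_rot: [[-1.0, 0.001, 0.001], [0.001, 1.0, -0.0], [-0.001, -0.0, -1.0]]
wrist_force: [-0.1, 0.6, -1.9]
gripper_width: 0.3
gripper_force: 30.0
```

Call:
servo_tool(
  slide=[
    [0, 0, 0.001],
    [0, 0, 0.002],
    [0, 0, 0.003],
    [0, 0, 0.004],
    [0, 0, 0.005],
  ],
  spin=[0, 0, 0, 0, 0],
  grip=[1, 1, 1, 1, 1],
)

```text
time_s: 8.38
tcp_pos: [0.5026, -0.2085, 0.1036]
ee_rot: [[-1.0, 0.0, 0.003], [0.0, 1.0, -0.001], [-0.003, -0.001, -1.0]]
wrist_force: [-1.4, 0.5, 7.6]
gripper_width: 0.303
gripper_force: 30.0
```

Call:
servo_tool(
  slide=[
    [0, 0, 0.001],
    [0, 0, 0.002],
    [0, 0, 0.003],
    [0, 0, 0.004],
    [0, 0, 0.004],
  ],
  spin=[0, 0, 0, 0, 0],
  grip=[1, 1, 1, 1, 1],
)

```text
time_s: 8.8
tcp_pos: [0.5028, -0.2083, 0.0992]
ee_rot: [[-1.0, 0.0, 0.003], [0.0, 1.0, -0.001], [-0.003, -0.001, -1.0]]
wrist_force: [0.3, 0.2, 4.8]
gripper_width: 0.306
gripper_force: 30.0
```

Call:
servo_tool(
  slide=[
    [0, 0, 0.001],
    [0, 0, 0.002],
    [0, 0, 0.003],
    [0, 0, 0.004],
    [0, 0, 0.004],
  ],
  spin=[0, 0, 0, 0, 0],
  grip=[1, 1, 1, 1, 1],
)

```text
time_s: 9.22
tcp_pos: [0.5012, -0.208, 0.0938]
ee_rot: [[-1.0, 0.001, -0.001], [0.001, 1.0, 0.0], [0.001, 0.0, -1.0]]
wrist_force: [0.1, 0.2, 1.4]
gripper_width: 0.3
gripper_force: 30.0
```

Call:
servo_tool(
  slide=[
    [0, 0, 0.001],
    [0, 0, 0.001],
    [0, 0, 0.001],
    [0, 0, 0.001],
    [0, 0, 0.001],
  ],
  spin=[0, 0, 0, 0, 0],
  grip=[1, 1, 1, 1, 1],
)

```text
time_s: 9.63
tcp_pos: [0.5013, -0.208, 0.0937]
ee_rot: [[-1.0, 0.001, -0.001], [0.001, 1.0, -0.0], [0.001, -0.0, -1.0]]
wrist_force: [-2.4, 2.1, 6.9]
gripper_width: 0.304
gripper_force: 30.0
```

The force fell to about 1 N and then rose again at TCP 0.0937, which matches the expected floor height of 0.094. One more firm push to confirm.

Call:
servo_tool(
  slide=[
    [0, 0, 0.001],
    [0, 0, 0.002],
    [0, 0, 0.002],
    [0, 0, 0.002],
    [0, 0, 0.002],
  ],
  spin=[0, 0, 0, 0, 0],
  grip=[1, 1, 1, 1, 1],
)

```text
time_s: 10.05
tcp_pos: [0.5017, -0.2081, 0.0937]
ee_rot: [[-1.0, -0.0, 0.001], [-0.0, 1.0, -0.001], [-0.001, -0.001, -1.0]]
wrist_force: [-5.0, 3.2, 17.9]
gripper_width: 0.299
gripper_force: 30.0
```

Call:
servo_tool(
  slide=[
    [0, 0, -0.003],
    [0, 0, -0.003],
    [0, 0, -0.003],
    [0, 0, -0.003],
    [0, 0, -0.003],
  ],
  spin=[0, 0, 0, 0, 0],
  grip=[1, 1, 0.6, 0.5, 0.3],
)

```text
time_s: 10.47
tcp_pos: [0.5013, -0.2081, 0.0935]
ee_rot: [[-1.0, 0.001, -0.001], [0.001, 1.0, 0.0], [0.001, 0.0, -1.0]]
wrist_force: [-0.2, -0.4, -0.4]
gripper_width: 0.448
gripper_force: 0.0
```

Call:
servo_tool(
  slide=[
    [0, 0, 0],
    [0, 0, 0],
    [0, 0, 0],
    [0, 0, 0],
    [0, 0, 0],
  ],
  spin=[0, 0, 0, 0, 0],
  grip=[0.3, 0.3, 0.3, 0.3, 0.3],
)

```text
time_s: 10.88
tcp_pos: [0.5016, -0.2081, 0.094]
ee_rot: [[-1.0, 0.001, -0.0], [0.001, 1.0, 0.0], [0.0, 0.0, -1.0]]
wrist_force: [-0.3, -0.3, -0.1]
gripper_width: 0.696
gripper_force: 0.0
```

Call:
servo_tool(
  slide=[
    [0, 0, -0.01],
    [0, 0, -0.03],
    [0, 0, -0.06],
    [0, 0, -0.09],
    [0, 0, -0.12],
  ],
  spin=[0, 0, 0, 0, 0],
  grip=[0.2, 0.1, 0, 0, 0],
)

```text
time_s: 11.3
tcp_pos: [0.5013, -0.2082, 0.2161]
ee_rot: [[-1.0, 0.001, 0.0], [0.001, 1.0, -0.0], [-0.0, -0.0, -1.0]]
wrist_force: [1.3, -0.7, 0.4]
gripper_width: 0.965
gripper_force: 0.0
```

Run:
```python
from h import *
np.set_printoptions(precision=4,suppress=True)
c=capture("scene");P=cloud(c);cv2.imwrite("pics/s3.png",cv2.resize(c["pixels"][170:420,60:390],(792,600)))
s=sense();print(s["time_s"],s["tcp_pos"],s["wrist_force"],s["gripper_width"])
q=P[np.hypot(P[...,0]-.501,P[...,1]+.208)<.03]; q=q[q[:,2]<.125]
zt=np.percentile(q[:,2],99.5); k=q[q[:,2]>zt-.006]
print("top",zt,k.mean(0),cv2.minEnclosingCircle(k[:,:2].astype(np.float32)))
for n in("pot","dropper"):print(n,[(np.round(r["point"],3),round(r["conf"],2)) for r in tip_of(n,"scene")])
```

```text
11.35 [ 0.5048 -0.2093  0.2232] [ 2.4342 -0.9448  4.2828] 0.9790679235809618
top 0.098417717704126 [ 0.5034 -0.2099  0.0962] ((0.5022110342979431, -0.20903749763965607), 0.014209740795195103)
pot []
dropper [(array([0.437, 0.201, 0.005]), 0.56)]
```

View pics/s3.png

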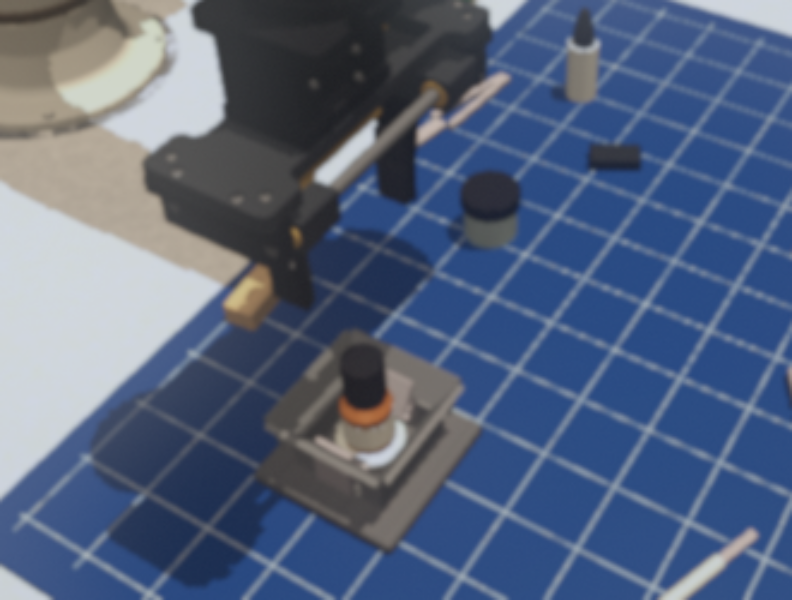

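The picture shows the bottle upright in the cup, with its foot at (370,440) below the jaws. Its top is at z 0.098, close to the expected 0.097. The gripper is clear, and the pot (490,210) and dropper (582,60) are untouched.

```bash
python3 -c "
from station import *
print(finish_job())"
```

```text
the job is handed in; nothing more can be done
None
```

The cement bottle is pressed in past the jaws, standing upright on the holder's floor and released, with the pot and dropper where they were; the job is handed in, and no verdict came back.

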